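Swap two glaze test tiles in the slanted sample rack

TASK

The blue and the red-brown glaze test tiles have been put back in each other's slots of the slanted sample rack. Swap them (the empty middle slot is there for parking one meanwhile, and must be empty again at the end), so that each stands fully down in the slot the other had, glazed side still facing the pupils across the table from you. Fired clay chips: do not drop the tiles or ram them into the wood, and leave the white and the green tile as they stand.

Things in the scene. Friction and masses are not known exactly. Their poses are not given: they have to be found in the camera images.
- rack: fixed wooden sample rack, 320 mm long: a slotted rail (44 mm wide, 292 mm long) on two trestle ends, its top about 100 mm above the table. Origin on the table under the rail's middle; x level, to the side that the glazed faces look at (away from the robot, give or take 0.3 rad), y along the rail, z up. Five slots in a row, 56 mm apart, slot 1 at the +y end
- slot1 (a point): slot 1: where the centre of a tile lies that stands fully down in it; in the rack's axes (-11.1, 112, 95.2) mm. At rest a tile leans about 35 degrees to the robot (9 more than the slot) with 30 mm of it out of the wood
- slot2 (a point): slot 2: where the centre of a tile lies that stands fully down in it; in the rack's axes (-11.1, 56, 95.2) mm. A tile has 4 mm of play along y and 2.5 mm across, and when gripped it swings up to the slot's own 26 degrees
- slot3 (a point): slot 3: where the centre of a tile lies that stands fully down in it; in the rack's axes (-11.1, 0, 95.2) mm. This middle slot is empty at the start and at the end
- slot4 (a point): slot 4: where the centre of a tile lies that stands fully down in it; in the rack's axes (-11.1, -56, 95.2) mm. A tile let go a few mm above the slot's floor slides home by itself
- slot5 (a point): slot 5: where the centre of a tile lies that stands fully down in it; in the rack's axes (-11.1, -112, 95.2) mm. The gaps between neighbouring tiles are 22 mm; there is free room before and behind the row
- slot3_mouth (a point): centre of slot 3's mouth, flush with the rail's top face; in the rack's axes (-6.6, 0, 91.5) mm. Each slot is 38 mm along y, 11 mm across, 20 mm deep, its edges bevelled 3 mm; the way in runs along (0.438, 0, -0.899) in the rack's axes: the slots are tipped to the robot, 26 degrees from vertical, and the rail's top is square to them
- blue_tile_centre (a point): centre of the grey-blue glaze test tile, loose, 34 x 50 x 8.5 mm, 15 to 31 g, fired clay with grey-blue glaze on one broad side, bare orange clay on the other. Its z axis points square out of the glazed side, its y axis runs up along the 50 mm length, x along the 34 mm width. It starts in slot 1, 2, 4 or 5
- brown_tile_centre (a point): centre of the red-brown glaze test tile, loose, 34 x 50 x 8.5 mm, 15 to 31 g, fired clay with red-brown glaze on one broad side, bare orange clay on the other. Its z axis points square out of the glazed side, its y axis runs up along the 50 mm length, x along the 34 mm width. It starts in slot 1, 2, 4 or 5
- white_tile_centre (a point): centre of the white glaze test tile, loose, 34 x 50 x 8.5 mm, 15 to 31 g, fired clay with white glaze on one broad side, bare orange clay on the other. Its z axis points square out of the glazed side, its y axis runs up along the 50 mm length, x along the 34 mm width. It starts in slot 1, 2, 4 or 5; it stays there
- green_tile_centre (a point): centre of the green glaze test tile, loose, 34 x 50 x 8.5 mm, 15 to 31 g, fired clay with green glaze on one broad side, bare orange clay on the other. Its z axis points square out of the glazed side, its y axis runs up along the 50 mm length, x along the 34 mm width. It starts in slot 1, 2, 4 or 5; it stays there
There are look-alikes about, which are no part of the job. What is shaped like the part that bears blue_tile_centre but purple is not meant. What is shaped like the part that bears brown_tile_centre but pink or turquoise is not meant.

How it is judged:
By the outcome, as a careful person would: the job done as asked, in the order asked, and still so for the second after the job is handed in, with the robot touching nothing.
It also fails if it takes over 70 s, if anything falls off the work surface, if the arm or the gripper's body presses on something with over 40 N, if the wrist force passes 120 N, or if a joint passes its speed limit or range.

ROBOT

A 6-joint arm with a two-finger parallel gripper is mounted at the origin on a cart in front of the work surface, level with it; the furniture and walls round the work are solid. World frame = base frame: x ahead of the robot, y to its left, z up, the work surface at z = 0. Lengths are in m, angles in rad, forces in N, time in s.
With the tool pointing down it reaches from about 0.225 to 0.875 m from the base axis. Payload 3.4 kg.
Tool frame: the origin (TCP) lies between the finger pads; the fingertips stand 14 mm ahead of it and the grasp point (between the pads) lies 5 mm behind it; z points along the fingers, y is the direction in which the jaws open and shut (so a half turn about z gives the same grasp; the last joint's range is limited). The gripper opens to 85 mm and grips with 20 to 120 N. Pads are 22 mm wide; open, the fingers measure 114 mm over their backs; the gripper's body (76 mm by 85 mm) begins 54 mm behind the grasp point. The pads swing forward as they close: fully open they stand 13 mm farther back than shut.
Start: joints at [-0.121, 0.276, 1.505, -0, 1.361, -0.121], TCP at [0.575, -0, 0.245] pointing down, gripper open.
Joint ranges: [-2.89, 2.89], [-0.75, 2.08], [0.22, 2.7], [-1.18, 4.32], [0.11, 2.71], [-2.7, 2.7]. Speed limits (rad/s): [2.57, 2.57, 3.14, 3.14, 3.14, 3.14].

INTERFACE

Orientations are given as a unit quaternion [w, x, y, z].
In Python, from rig import manip, get_image, job gives the robot as it stands. The module is installed in compiled form; this text tells all that it offers.
- The arm moves only by the tool step_arm, never from a script. Its argument "moves" is one flat list of numbers, 5 for each row, row after row: the shift along the tool's x, y, z as a fraction of full scale, then the turn about the tool's z as a fraction of full scale, then the gripper's target within -1 to 1 (shut at 1, half-way at 0, fully open at -1). In form: [dx, dy, dz, twist, hand, dx, dy, dz, twist, hand, ...]. A call has 1 to 5 rows; each row is the pose to reach, as a shift and turn from the pose commanded when the call began, along the tool's axes at that moment, turning the shorter way round; what a row does not reach only later rows make up. Full scale, the value 1, is 500 mm for a shift and pi rad for a turn. A row lasts 1/10 s, in which the tool goes at most 50 mm and 8.59 degrees, less where a joint would pass 70% of its speed; a pose out of reach is approached as far as the arm can. A call with a number of a shift or a turn outside -1 to 1 is refused whole. A call with a gripper value outside its range is refused whole. The fingers move at their own pace and stop on an object; "force" is the grip in N (left out, the last holds). Time passes only in rows, so rows that repeat a pose let the fingers close. It gives the time, the measured TCP pose, the force and the opening at its end, in the units of the state.
- manip.get_state(): the state, without advancing time (a new reading comes with each control period).
- get_image(name): name is "scene" or "side" or "wrist"; returns a dict with "frame" (384x512x3 uint8, blue, green, red), "fx", "fy", "cx", "cy" (pixels), "k1" (the pictures are not rectified: a ray, as slopes to the right and down, at radius r is drawn at 1 + k1 r^2 times it, then the intrinsics apply), "rvec" (rotation vector, rad) and "tvec" (3), from world to camera coordinates, as OpenCV has them; the wrist camera has in their place "T_tool_cam" (4x4, takes a point from camera to tool coordinates, whose origin is the TCP and whose axes are the flange's). Camera axes: x right, y down, z forward; pixel columns grow to the right and rows downward; lengths in m; the calibration is good to about 2 mm. A picture is of the moment at which its call begins: read the wrist's pose just before it. There is no depth.
- job.sign_off(): hands the job in, once; it reports no verdict.
The state is a dict: "clock": time; "qpos": joint angles; "qd": joint speeds; "effort": joint torques, N m; "position": TCP position; "ee_rot": TCP orientation; "contact_force": force on the tool from outside, world axes, zero at the start; "moment": the same for the moment, N m; "width": finger opening in m.
Only numpy, scipy, OpenCV 4.12 (cv2) and the standard library are available. Lean on these libraries where they do the work, as an engineer would, in place of code of your own. Each camera call takes 0.05 s, during which the arm holds its last target. There are 200 camera calls.

## Working session

There is one attempt and no reset: what is moved stays moved. The work goes in short steps, Python scripts to look and compute and a tool call to move; the robot and the scene stay as the last step left them, time stands still between calls to the robot, and variables do not carry over. Pictures are saved under pics/ and viewed, about 8 in all and at most 12, crops included, and the job is handed in when it is done.

Besides the shell and the picture viewer there is one more tool, called after "Call:" in YAML: its name, and indented under it one key for each argument. step_arm: Moves the arm, as the interface text tells. Its arguments: {"type":"object","properties":{"moves":{"type":"array","items":{"type":"number","minimum":-1,"maximum":1}},"force":{"type":"number"}},"required":["moves"]}

```bash
mkdir -p pics; python3 - <<'E'
from rig import manip,get_image,job
import cv2,json,numpy as np
s=manip.get_state();print(s)
for n in("scene","side","wrist"):
    im=get_image(n);cv2.imwrite(f"pics/{n}0.png",im.pop("frame"))
    print(n,{k:np.round(v,4).tolist() for k,v in im.items()})
a=cv2.imread("pics/scene0.png");b=cv2.imread("pics/side0.png")
E
```

```text
{'clock': 0.0, 'qpos': array([-1.21016755e-01,  2.76619157e-01,  1.50617518e+00, -2.71535044e-05,
        1.36073016e+00, -1.21004564e-01]), 'qd': array([-0.00042618, -0.00058338, -0.00080724, -0.00093559,  0.00043822,
       -0.00012626]), 'effort': array([ 6.20495921e-04, -4.16768074e+01, -2.45808578e+01, -1.52056768e-04,
        1.11346930e-02,  1.69860516e-05]), 'position': array([5.74466965e-01, 4.04233713e-05, 2.44409183e-01]), 'ee_rot': array([-7.52281864e-04,  7.07108750e-01,  7.07104152e-01, -6.06018744e-04]), 'contact_force': array([0.22736892, 0.60495207, 0.02014508]), 'moment': array([ 0.02759311, -0.02792779, -0.05947133]), 'width': 0.08553171593312854}
scene {'fx': 490.2038, 'fy': 490.2038, 'cx': 251.8738, 'cy': 192.3937, 'k1': -0.0431, 'rvec': [1.027, -2.2013, 1.1993], 'tvec': [0.2994, 0.2935, 0.7452]}
side {'fx': 367.6449, 'fy': 367.6449, 'cx': 251.3407, 'cy': 183.5752, 'k1': -0.0133, 'rvec': [2.133, 0.0531, -0.0235], 'tvec': [-0.4984, 0.0428, 0.9463]}
wrist {'fx': 328.1014, 'fy': 328.1014, 'cx': 253.7295, 'cy': 188.7814, 'k1': -0.0262, 'T_tool_cam': [[0.0004, -0.9536, -0.3009, 0.0791], [1.0, 0.0005, -0.0001, 0.0003], [0.0003, -0.3009, 0.9536, -0.1279], [0.0, 0.0, 0.0, 1.0]]}
```

View pics/scene0.png

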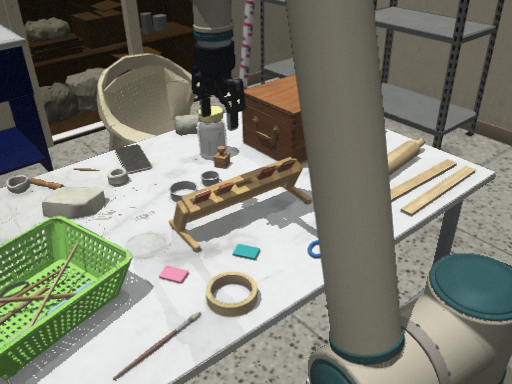

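View pics/side0.png

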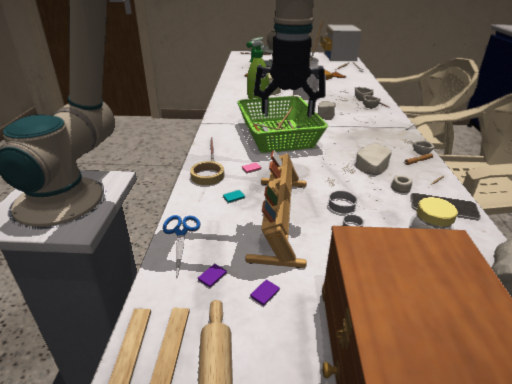

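View pics/wrist0.png

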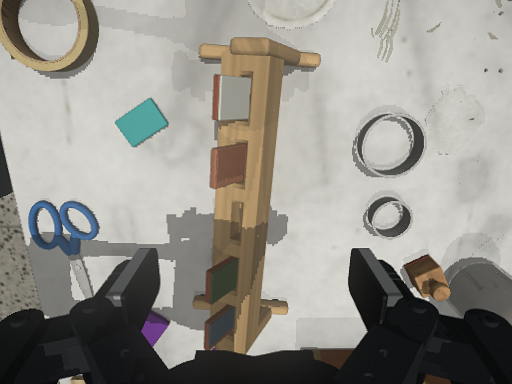

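The wrist picture shows the rack vertically, with +y up. From the top it holds white (230,98) in slot 1, red-brown (229,165) in slot 2, nothing (237,220) in slot 3, green (222,280) in slot 4 and blue (220,325) in slot 5. The look-alikes lie flat on the table: turquoise (142,122), purple (150,328) and pink, so none of them is in the rack. I'll confirm this in an enlarged crop and read the corners there.

```bash
python3 - <<'E'
import cv2
a=cv2.imread("pics/wrist0.png")[60:360,190:330]
b=cv2.rotate(a,cv2.ROTATE_90_COUNTERCLOCKWISE) # u=2.6*(v-60), v=2.6*(139-(u-190))
b=cv2.resize(b,None,fx=2.6,fy=2.6,interpolation=cv2.INTER_CUBIC)
cv2.imwrite("pics/w0c.png",b);print(b.shape)
E
```

```text
(364, 780, 3)
```

View pics/w0c.png

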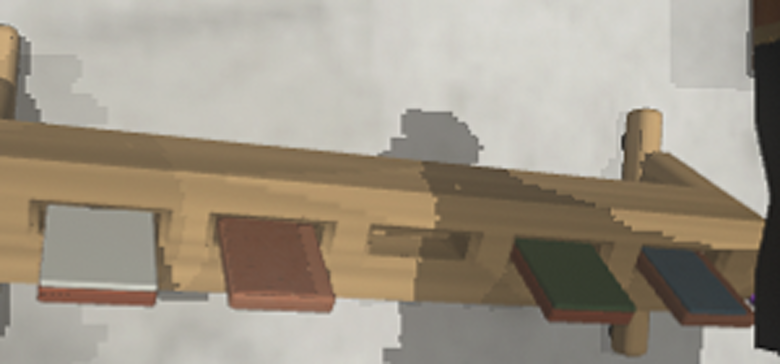

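```bash
cat >h.py <<'E'
import numpy as np,cv2
from scipy.spatial.transform import Rotation as R
T=np.array([[0.0004,-0.9536,-0.3009,0.0791],[1,.0005,-.0001,.0003],[.0003,-.3009,.9536,-.1279],[0,0,0,1]])
def proj(P,pos,q,T=T,f=328.1014,c=(253.7295,188.7814),k=-.0262):
    W=np.eye(4);W[:3,:3]=R.from_quat(np.r_[q[1:],q[0]]).as_matrix();W[:3,3]=pos
    M=np.linalg.inv(W@T);p=P@M[:3,:3].T+M[:3,3];s=p[:,:2]/p[:,2:]
    return s*(1+k*(s**2).sum(1,keepdims=True))*f+c
up=np.array([-np.sin(np.radians(35)),0,np.cos(np.radians(35))]);n=np.array([up[2],0,-up[0]])
def corner(slot,side,off=0): # glazed top corner, rack axes m; side=+1 is +y
    return np.array([-.0111,.056*(3-slot)+off,.0952])+.025*up+.00425*n+np.array([0,.017*side,0])
def rack(P,x,y,a): return np.asarray(P)@R.from_euler('z',a).as_matrix().T+[x,y,0]
E
python3 - <<'E'
from h import *
from scipy.optimize import least_squares
pos=[.57447,0,.24441];q=[-.00075,.70711,.7071,-.0006]
ob={(1,1):(42,285),(1,-1):(157,290),(4,1):(551,309),(4,-1):(632,313),(5,1):(686,313),(5,-1):(752,315),(2,1):(231,292),(2,-1):(333,297)}
uv=np.array([(190+139.5-v/2.6,60+u/2.6) for u,v in ob.values()])
def f(p):
    P=np.array([corner(s,d,p[2+s]) for s,d in ob])
    return np.r_[((proj(rack(P,*p[:3]),pos,q)-uv)).ravel(),p[3:]/.001]
r=least_squares(f,[.57,0,0]+[0]*5);print(r.x.round(4));print(f(r.x)[:16].reshape(-1,2).round(1))
E
```

```text
[ 5.618e-01 -4.160e-02 -7.860e-02 -1.700e-03 -3.000e-04 -0.000e+00
  6.000e-04  1.400e-03]
[[ 0.4 -1.8]
 [ 0.1  0.7]
 [ 0.5 -0.2]
 [ 0.6  0.9]
 [-0.2 -0.8]
 [-0.6  2.5]
 [-0.4 -1.1]
 [-0.4  0.9]]
```

Call:
step_arm:
  moves: [0.008,-0.013,0.02,0.047,0.05,0.016,-0.027,0.04,0.094,0.05,0.024,-0.04,0.06,0.141,0.05,0.031,-0.054,0.08,0.188,0.05,0.031,-0.054,0.08,0.235,0.05]
  force: 40

```text
clock: 0.65
position: [0.5457, 0.0161, 0.2035]
ee_rot: [-0.001, 0.916, 0.402, -0.002]
contact_force: [0.8, 0.2, -0.9]
width: 0.0406
```

Call:
step_arm:
  moves: [0,0,0,0.047,0.05,0,0,0,0.094,0.05,0,0,0,0.141,0.05,0,0,0,0.188,0.05,0,0,0,0.235,0.05]

```text
clock: 1.15
position: [0.5478, 0.0155, 0.205]
ee_rot: [-0.0, 0.999, 0.044, -0.0]
contact_force: [-0.4, 0.4, 0.3]
width: 0.0407
```

Call:
step_arm:
  moves: [0,0,0,0.03,0.05,0,0,0,0.055,0.05,0,0,0,0.055,0.05,0,0,0,0.055,0.05]

```text
clock: 1.55
position: [0.5479, 0.0155, 0.2051]
ee_rot: [0.0, 0.999, -0.038, -0.0]
contact_force: [0.3, -0.9, 0.1]
width: 0.0407
```

```bash
python3 - <<'E'
from rig import manip,get_image
from h import *
s=manip.get_state();print(s['clock'],s['position'],s['ee_rot'],s['width'],s['qpos'],s['contact_force'])
f=get_image("wrist")['frame'];cv2.imwrite("pics/w1.png",cv2.resize(f,(800,600),interpolation=cv2.INTER_CUBIC))
rk=(.5618,-.0416,-.0786)
for sl in range(1,6): print(sl,(proj(rack([corner(sl,1),corner(sl,-1)],*rk),s['position'],s['ee_rot'])*1.5625).round(0).tolist())
E
```

```text
1.55 [0.54790114 0.01551029 0.20509841] [ 1.16045589e-05  9.99261600e-01 -3.84215410e-02 -2.00006160e-04] 0.040663099898004394 [-9.86237840e-02  2.61761311e-01  1.62812516e+00 -4.97347464e-05
  1.25210407e+00  1.54905014e+00] [ 0.26279259 -0.92421684  0.13500979]
1 [[233.0, 326.0], [309.0, 326.0]]
2 [[358.0, 327.0], [433.0, 327.0]]
3 [[482.0, 327.0], [558.0, 327.0]]
4 [[606.0, 327.0], [681.0, 327.0]]
5 [[728.0, 327.0], [801.0, 327.0]]
```

View pics/w1.png

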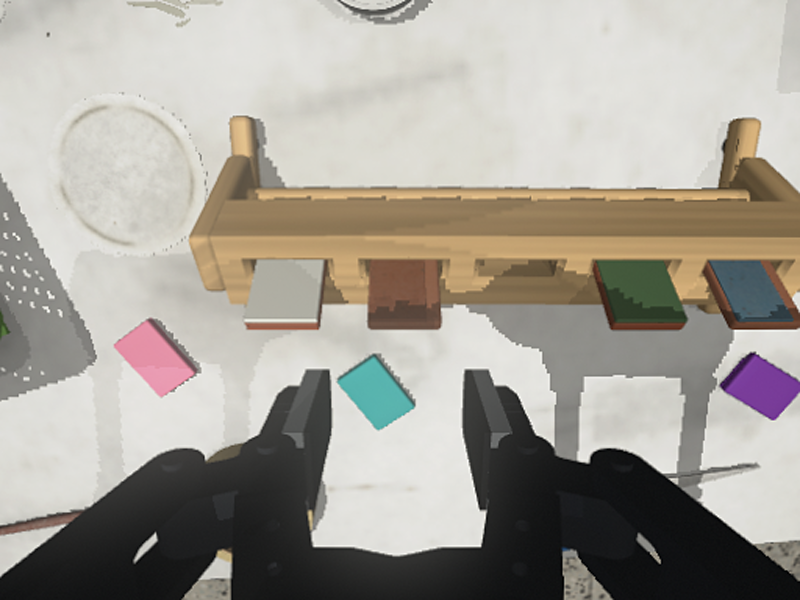

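```bash
python3 - <<'E'
from h import *
from scipy.optimize import least_squares
v0=([.57447,0,.24441],[-.00075,.70711,.7071,-.0006]);v1=([.5479,.01551,.2051],[0,.99926,-.03842,-.0002])
ob={(1,1):(42,285),(1,-1):(157,290),(4,1):(551,309),(4,-1):(632,313),(5,1):(686,313),(5,-1):(752,315),(2,1):(231,292),(2,-1):(333,297)}
uv=np.array([(190+139.5-v/2.6,60+u/2.6) for u,v in ob.values()])
ob1={(1,1):(245,321),(1,-1):(321,322),(2,1):(368,320),(2,-1):(441,320),(4,1):(612,321),(4,-1):(686,320),(5,1):(728,320)}
uv1=np.array(list(ob1.values()))/1.5625
def f(p,only1=False):
    g=lambda o,u,v:(proj(rack(np.array([corner(s,d,p[3+s]) for s,d in o]),*p[:3])+[0,0,p[3]],*v)-u).ravel()
    return np.r_[[] if only1 else g(ob,uv,v0),g(ob1,uv1,v1),p[4:]/.001,p[3]/.003]
for o in(False,True):
    r=least_squares(lambda p:f(p,o),[.57,0,0,0]+[0]*5);print((r.x*1000).round(1));e=f(r.x,o);print(e[:-6].reshape(-1,2).round(1).tolist())
E
```

```text
[560.9 -46.  -76.4  -8.7   1.3   0.8  -0.   -1.4  -0.7]
[[0.3, 0.6], [0.2, 1.4], [1.0, 0.8], [1.2, 0.9], [0.4, -1.5], [0.1, 0.9], [-0.3, 0.9], [-0.1, 1.5], [0.5, 0.1], [-1.5, -0.5], [-0.8, 0.8], [-0.7, 0.8], [-0.3, 0.1], [-1.8, 0.6], [-0.2, 0.6]]
[ 5.627e+02 -4.560e+01 -7.490e+01 -4.700e+00 -5.000e-01 -1.000e-01
  0.000e+00 -4.000e-01  1.000e+00]
[[0.4, -0.0], [-0.8, -0.7], [-0.5, 0.5], [0.4, 0.5], [0.1, -0.4], [-0.4, 0.1], [0.7, 0.0]]
```

The rack is now level in the picture. White is at (283,290), brown at (404,290), the empty slot at (516,268), green at (645,290) and blue at (760,290), and the finger centre is at 397. Brown is about 3.6 mm toward tool +y from the fingers. I'll descend to just above it and check again.

Call:
step_arm:
  moves: [0,0.007,0.03,0,0.05,0,0.007,0.07,0,0.05,0,0.007,0.1,0,0.05,0,0.007,0.12,0,0.05,0,0.007,0.12,0,0.05]

```text
clock: 2.1
position: [0.5468, 0.0121, 0.144]
ee_rot: [-0.0, 0.999, -0.039, -0.001]
contact_force: [0.1, -0.6, -0.3]
width: 0.0404
```

```bash
python3 - <<'E'
from rig import manip,get_image
from h import *
s=manip.get_state();print(s['clock'],s['position'],s['ee_rot'],s['width'],s['contact_force'])
f=get_image("wrist")['frame'];cv2.imwrite("pics/w2.png",cv2.resize(f,(800,600),interpolation=cv2.INTER_CUBIC))
f=get_image("side")['frame'][130:280,220:340];cv2.imwrite("pics/s2.png",cv2.resize(f,None,fx=4,fy=4,interpolation=cv2.INTER_CUBIC))
for dz in(0,-.005):
  rk=(.5627,-.0456,-.0749)
  for sl in (1,2): print(sl,(proj(rack([corner(sl,1),corner(sl,-1)],*rk)+[0,0,dz],s['position'],s['ee_rot'])*1.5625).round(0).tolist())
E
```

```text
2.1 [0.54678859 0.01209889 0.14395209] [-9.30845160e-05  9.99238941e-01 -3.89783146e-02 -1.49037336e-03] 0.040420465233468615 [ 0.11337817 -0.64412315 -0.32557729]
1 [[179.0, 387.0], [280.0, 387.0]]
2 [[346.0, 387.0], [448.0, 387.0]]
1 [[185.0, 380.0], [283.0, 380.0]]
2 [[347.0, 380.0], [446.0, 380.0]]
```

View pics/w2.png

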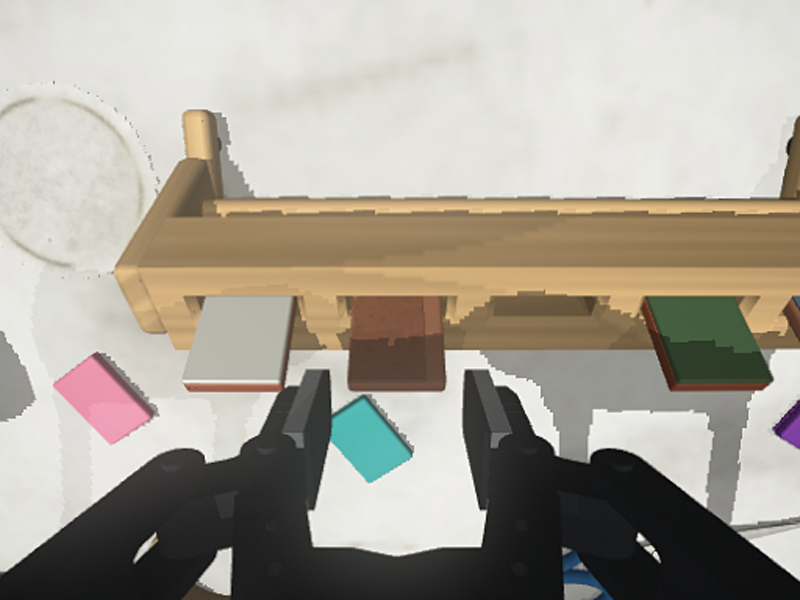

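View pics/s2.png

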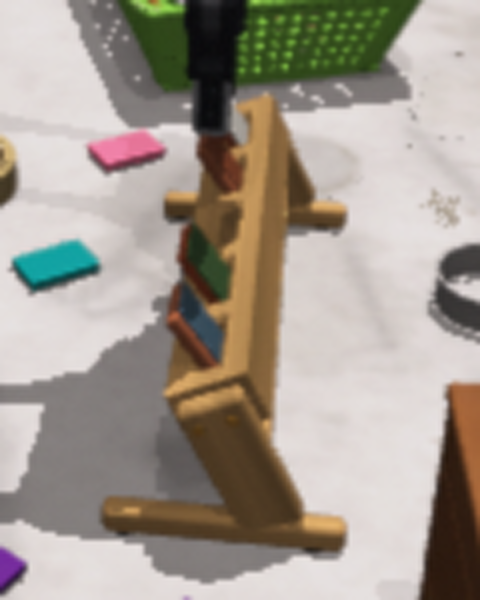

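Brown spans 348–446 (centre 397) and sits centred between the fingers, with clear gaps to white and to slot 3. I'll go down over it and then grip.

Call:
step_arm:
  moves: [0,0,0.016,0,0.05,0,0,0.032,0,0.05,0,0,0.048,0,0.05,0,0,0.06,0,0.05,0,0,0.066,0,0.05]

```text
clock: 2.7
position: [0.5473, 0.0121, 0.1114]
ee_rot: [-0.0, 0.999, -0.039, -0.001]
contact_force: [-0.3, 0.3, -0.4]
width: 0.0408
```

Call:
step_arm:
  moves: [0,0,0,0,0.15,0,0,0,0,0.2,0,0,0,0,0.3,0,0,0,0,0.5,0,0,0,0,0.5]
  force: 35

```text
clock: 3.2
position: [0.5479, 0.012, 0.1126]
ee_rot: [0.0, 0.999, -0.039, 0.0]
contact_force: [-0.0, 0.1, 0.1]
width: 0.0334
```

```bash
python3 - <<'E'
from rig import manip,get_image
from h import *
s=manip.get_state();print(s['clock'],s['position'],s['ee_rot'],s['width'],s['contact_force'])
f=get_image("wrist")['frame'][150:360,60:440];g=get_image("side")['frame'][140:240,250:350]
f=cv2.resize(f,None,fx=1.4,fy=1.4,interpolation=cv2.INTER_CUBIC);g=cv2.resize(g,(266,266),interpolation=cv2.INTER_CUBIC)
f=cv2.copyMakeBorder(f,0,0,0,266,cv2.BORDER_CONSTANT);f[:266,-266:]=g
cv2.imwrite("pics/w3.png",f);print(f.shape)
E
```

```text
3.2 [0.54789961 0.01196915 0.11257595] [ 5.36507129e-05  9.99229673e-01 -3.92424250e-02  2.99272622e-04] 0.03340893390024494 [-0.02171176  0.10157735  0.0835969 ]
(294, 798, 3)
```

View pics/w3.png

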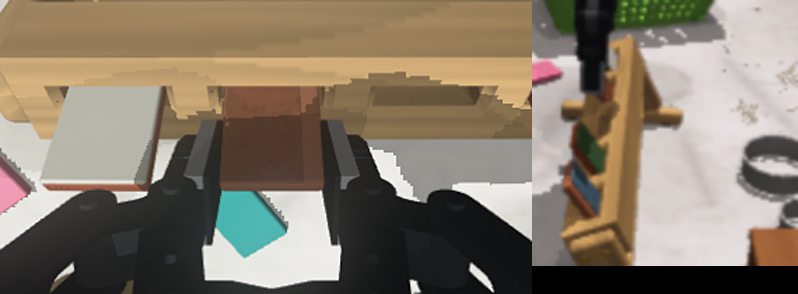

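Brown is gripped square: the width reads 33.4 mm, the force is near zero and the glaze is visible between the pads. I'll draw it out along the slot axis.

Call:
step_arm:
  moves: [-0.005,0,-0.01,0,0.5,-0.011,0,-0.022,0,0.5,-0.017,0,-0.034,0,0.5,-0.024,0,-0.048,0,0.5,-0.03,0,-0.06,0,0.5]

```text
clock: 3.8
position: [0.5326, 0.0132, 0.1432]
ee_rot: [-0.0, 0.999, -0.039, 0.0]
contact_force: [0.6, -0.7, -1.0]
width: 0.0328
```

Call:
step_arm:
  moves: [0,0.02,0,0,0.5,0,0.05,0,0,0.5,0,0.08,0,0,0.5,0,0.1,0,0,0.5,0,0.112,0,0,0.5]

```text
clock: 4.3
position: [0.5282, -0.0443, 0.142]
ee_rot: [0.0, 0.999, -0.04, -0.0]
contact_force: [-0.1, -0.6, -0.4]
width: 0.033
```

Call:
step_arm:
  moves: [0,0,0,0,0.5,0,0,0,0,0.5]

```text
clock: 4.5
position: [0.5283, -0.0428, 0.1421]
ee_rot: [-0.0, 0.999, -0.04, -0.0]
contact_force: [0.6, 0.1, -0.6]
width: 0.0332
```

```bash
python3 - <<'E'
from rig import manip,get_image
from h import *
s=manip.get_state();print(s['clock'],s['position'],s['ee_rot'],s['width'],s['contact_force'])
f=get_image("wrist")['frame'][130:340,60:440];g=get_image("side")['frame'][140:240,250:350]
f=cv2.resize(f,None,fx=1.4,fy=1.4,interpolation=cv2.INTER_CUBIC);g=cv2.resize(g,(266,266),interpolation=cv2.INTER_CUBIC)
f=cv2.copyMakeBorder(f,0,0,0,266,cv2.BORDER_CONSTANT);f[:266,-266:]=g
cv2.imwrite("pics/w4.png",f)
E
```

```text
4.5 [ 0.52833996 -0.04277461  0.1421467 ] [-2.29851063e-04  9.99214089e-01 -3.96374922e-02 -1.45214875e-04] 0.033180706400407545 [ 0.61719458  0.08591122 -0.59244076]
```

View pics/w4.png

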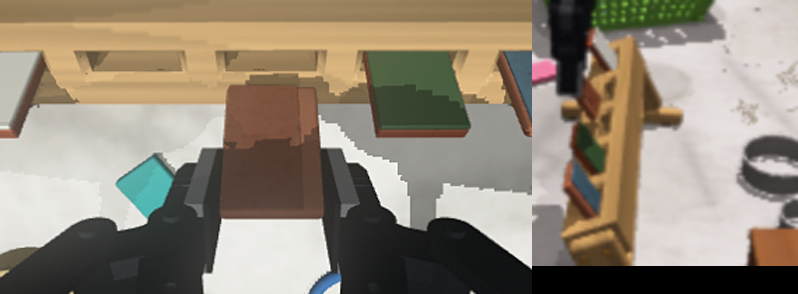

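Brown is held at its lean, centred (273) on slot 3's mouth (217–327). I'll lower it along the slot axis, stop a little short and release.

Call:
step_arm:
  moves: [0.005,0,0.01,0,0.5,0.01,0,0.02,0,0.5,0.015,0,0.03,0,0.5,0.02,0,0.04,0,0.5,0.024,0,0.048,0,0.5]

```text
clock: 5.1
position: [0.5405, -0.0435, 0.1176]
ee_rot: [-0.0, 0.999, -0.039, -0.0]
contact_force: [-0.4, 0.0, 0.1]
width: 0.0329
```

Call:
step_arm:
  moves: [0.002,0,0.004,0,0.5,0.004,0,0.009,0,0.5,0.004,0,0.009,0,0.5]

```text
clock: 5.4
position: [0.5427, -0.0438, 0.1137]
ee_rot: [0.0, 0.999, -0.039, 0.0]
contact_force: [0.2, -0.1, -1.2]
width: 0.0326
```

Call:
step_arm:
  moves: [0,0,0,0,0.2,0,0,0,0,0.1,0,0,0,0,0.05,0,0,0,0,0.05,0,0,0,0,0.05]

```text
clock: 5.9
position: [0.5423, -0.0438, 0.1139]
ee_rot: [0.0, 0.999, -0.039, 0.0]
contact_force: [0.6, 0.3, 1.2]
width: 0.0406
```

Call:
step_arm:
  moves: [0,0,-0.02,0,0.05,0,0,-0.06,0,0.05,0,0,-0.09,0,0.05,0.005,0,-0.1,0,0.05,0.005,0,-0.1,0,0.05]

```text
clock: 6.4
position: [0.5459, -0.0442, 0.165]
ee_rot: [0.0, 0.999, -0.039, 0.001]
contact_force: [-1.6, -0.5, 0.1]
width: 0.0406
```

Call:
step_arm:
  moves: [0,0.05,0,0,0.05,0,0.12,0,0,0.05,0,0.19,0,0,0.05,0,0.222,0,0,0.05,0,0.222,0,0,0.05]

```text
clock: 6.9
position: [0.5358, -0.1562, 0.1631]
ee_rot: [-0.0, 0.999, -0.041, -0.0]
contact_force: [-0.5, 0.8, -0.4]
width: 0.0408
```

Call:
step_arm:
  moves: [0,0,0,0,0.05,0,0,0,0,0.05]

```text
clock: 7.1
position: [0.536, -0.1533, 0.1635]
ee_rot: [-0.001, 0.999, -0.039, -0.0]
contact_force: [-0.2, -0.8, 0.3]
width: 0.0405
```

```bash
python3 - <<'E'
from rig import manip,get_image
from h import *
s=manip.get_state();print(s['clock'],s['position'],s['ee_rot'],s['width'],s['contact_force'])
f=get_image("wrist")['frame'];cv2.imwrite("pics/w5.png",cv2.resize(f[:330],None,fx=1.5625,fy=1.5625,interpolation=cv2.INTER_CUBIC))
E
```

```text
7.1 [ 0.53597402 -0.15325563  0.16351868] [-5.71714318e-04  9.99245040e-01 -3.88447159e-02 -3.33541662e-04] 0.04048284213082875 [-0.18271604 -0.7703817   0.33862839]
```

View pics/w5.png

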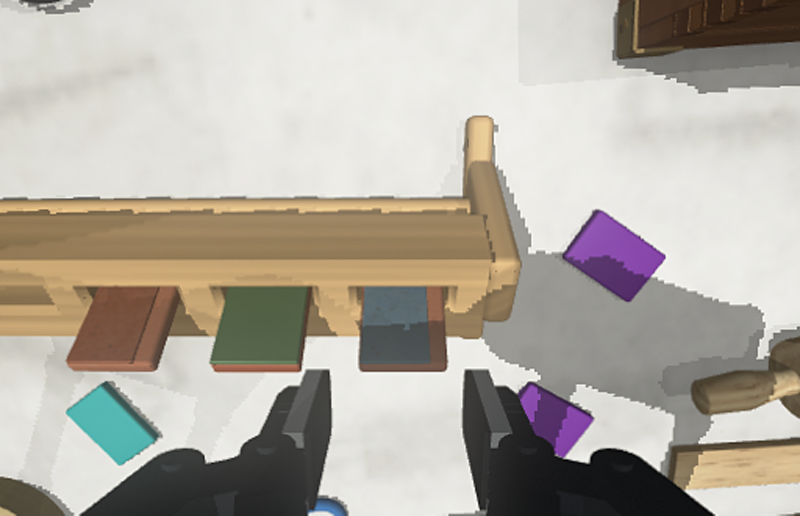

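Brown is seated in slot 3 at the same row (370) as green. Blue, in slot 5, spans 360–446 (centre 403), about 2 mm from the finger centre. I'll descend with that correction and grip it.

Call:
step_arm:
  moves: [-0.003,0.004,0.02,0,0.05,-0.003,0.004,0.045,0,0.05,-0.003,0.004,0.07,0,0.05,-0.003,0.004,0.09,0,0.05,-0.003,0.004,0.103,0,0.05]

```text
clock: 7.65
position: [0.5338, -0.1561, 0.1106]
ee_rot: [-0.0, 0.999, -0.039, -0.001]
contact_force: [-0.4, -0.2, 0.7]
width: 0.0405
```

Call:
step_arm:
  moves: [0,0,0,0,0.05,0,0,0,0,0.2,0,0,0,0,0.3,0,0,0,0,0.5,0,0,0,0,0.5]
  force: 35

```text
clock: 8.15
position: [0.5347, -0.1566, 0.1127]
ee_rot: [0.0, 0.999, -0.039, 0.0]
contact_force: [0.3, -0.8, 0.3]
width: 0.0326
```

Call:
step_arm:
  moves: [-0.005,0,-0.01,0,0.5,-0.011,0,-0.022,0,0.5,-0.017,0,-0.034,0,0.5,-0.024,0,-0.048,0,0.5,-0.03,0,-0.06,0,0.5]

```text
clock: 8.65
position: [0.5194, -0.1553, 0.1433]
ee_rot: [0.0, 0.999, -0.039, 0.0]
contact_force: [-0.3, -0.4, -0.6]
width: 0.0329
```

Call:
step_arm:
  moves: [0,0,-0.03,0,0.5,0,0,-0.06,0,0.5,0,0,-0.09,0,0.5,0,0,-0.1,0,0.5,0,0,-0.1,0,0.5]

```text
clock: 9.15
position: [0.5198, -0.1555, 0.1933]
ee_rot: [0.0, 0.999, -0.039, 0.001]
contact_force: [-0.5, -0.2, -0.8]
width: 0.0329
```

Call:
step_arm:
  moves: [0,-0.06,0,0,0.5,0,-0.14,0,0,0.5,0,-0.22,0,0,0.5,0,-0.3,0,0,0.5,0,-0.338,0,0,0.5]

```text
clock: 9.65
position: [0.5319, 0.0162, 0.1914]
ee_rot: [-0.001, 0.999, -0.038, -0.001]
contact_force: [0.1, -1.3, -0.5]
width: 0.0331
```

Call:
step_arm:
  moves: [0,0,0.02,0,0.5,0,0,0.05,0,0.5,0,0,0.08,0,0.5,0,0,0.1,0,0.5,0,0,0.1,0,0.5]

```text
clock: 10.15
position: [0.5312, 0.0125, 0.1401]
ee_rot: [0.0, 0.999, -0.04, -0.002]
contact_force: [-0.4, 0.0, -0.5]
width: 0.0326
```

Call:
step_arm:
  moves: [0,0,0,0,0.5,0,0,0,0,0.5]

```text
clock: 10.35
position: [0.5334, 0.0128, 0.1428]
ee_rot: [0.0, 0.999, -0.04, 0.001]
contact_force: [-0.2, -0.4, 0.1]
width: 0.0331
```

```bash
python3 - <<'E'
from rig import manip,get_image
from h import *
s=manip.get_state();print(s['clock'],s['position'],s['ee_rot'],s['width'],s['contact_force'])
f=get_image("wrist")['frame'];cv2.imwrite("pics/w6.png",cv2.resize(f[:330],None,fx=1.5625,fy=1.5625,interpolation=cv2.INTER_CUBIC))
E
```

```text
10.35 [0.53335529 0.01275267 0.14281807] [ 8.46034408e-05  9.99219340e-01 -3.95005230e-02  6.42696650e-04] 0.03307831643230348 [-0.24072837 -0.39873281  0.1254629 ]
```

View pics/w6.png

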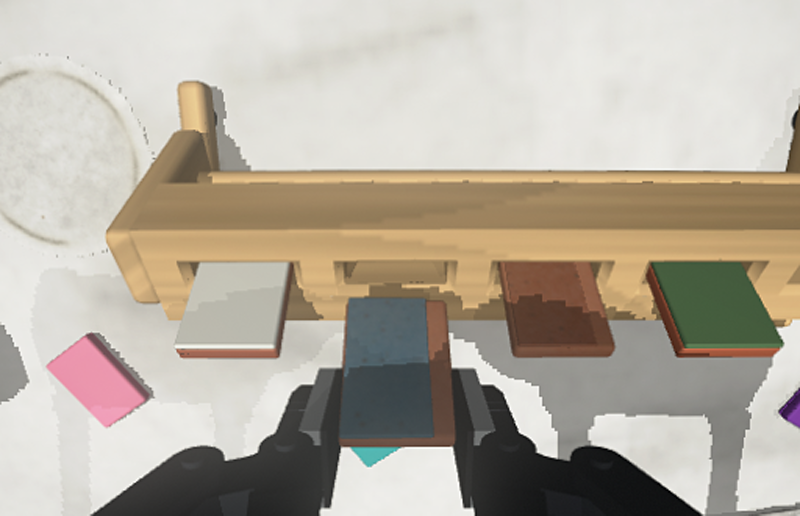

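Blue is held at the same lean, with a bare strip along its right edge. It spans 345–450 and is centred on slot 2's mouth (343–455). White, brown and green stand undisturbed. I'll insert it the same way.

Call:
step_arm:
  moves: [0.005,0,0.01,0,0.5,0.01,0,0.02,0,0.5,0.015,0,0.03,0,0.5,0.02,0,0.04,0,0.5,0.024,0,0.048,0,0.5]

```text
clock: 10.9
position: [0.5449, 0.0123, 0.1176]
ee_rot: [-0.0, 0.999, -0.039, -0.0]
contact_force: [-0.4, 0.4, -0.5]
width: 0.033
```

Call:
step_arm:
  moves: [0.002,0,0.004,0,0.5,0.004,0,0.009,0,0.5,0.004,0,0.009,0,0.5]

```text
clock: 11.2
position: [0.547, 0.0121, 0.1136]
ee_rot: [-0.0, 0.999, -0.039, 0.0]
contact_force: [1.3, 0.1, -0.5]
width: 0.0331
```

Call:
step_arm:
  moves: [0,0,0,0,0.2,0,0,0,0,0.1,0,0,0,0,0.05,0,0,0,0,0.05,0,0,0,0,0.05]

```text
clock: 11.7
position: [0.5468, 0.0121, 0.1139]
ee_rot: [0.0, 0.999, -0.039, 0.0]
contact_force: [-1.2, -0.3, 0.1]
width: 0.0404
```

Call:
step_arm:
  moves: [0,0,-0.02,0,0.05,0,0,-0.06,0,0.05,0,0,-0.09,0,0.05,0,0,-0.1,0,0.05,0,0,-0.1,0,0.05]

```text
clock: 12.2
position: [0.5474, 0.012, 0.165]
ee_rot: [0.0, 0.999, -0.039, 0.001]
contact_force: [-0.4, 0.2, 0.0]
width: 0.0409
```

Call:
step_arm:
  moves: [0.002,0.03,0,0,0.05,0.002,0.07,0,0,0.05,0.002,0.1,0,0,0.05,0.002,0.112,0,0,0.05,0.002,0.112,0,0,0.05]

```text
clock: 12.7
position: [0.5431, -0.045, 0.1634]
ee_rot: [-0.0, 0.999, -0.04, -0.0]
contact_force: [-0.2, 0.9, 0.1]
width: 0.0406
```

Call:
step_arm:
  moves: [0,0,0.02,0,0.05,0,0,0.05,0,0.05,0,0,0.05,0,0.05]

```text
clock: 13.0
position: [0.5416, -0.0428, 0.1365]
ee_rot: [-0.001, 0.999, -0.039, -0.002]
contact_force: [-0.8, -0.4, -0.1]
width: 0.0407
```

```bash
python3 - <<'E'
from rig import manip,get_image
from h import *
s=manip.get_state();print(s['clock'],s['position'],s['ee_rot'],s['width'],s['contact_force'])
f=get_image("wrist")['frame'];cv2.imwrite("pics/w7.png",cv2.resize(f[:330],None,fx=1.5625,fy=1.5625,interpolation=cv2.INTER_CUBIC))
E
```

```text
13.0 [ 0.54156472 -0.04283523  0.13645921] [-6.09317566e-04  9.99237078e-01 -3.89730357e-02 -2.44805404e-03] 0.040697251042384544 [-0.83168509 -0.40918472 -0.10646158]
```

View pics/w7.png

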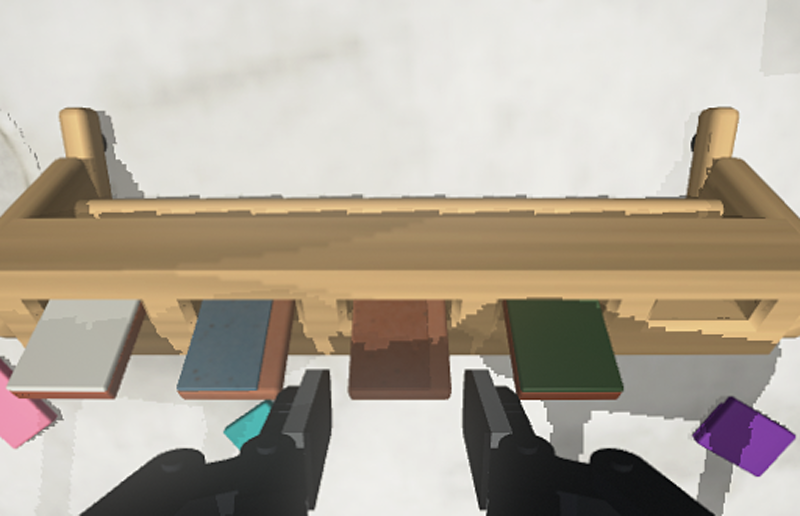

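Blue is seated in slot 2; its bottom rim is at row 398, level with white, brown and green. Slot 5 is empty at (705,310). Brown (348–450) is centred between the fingers. That was the 12th and last picture I can view, so from here I check by force, width and image code.

Call:
step_arm:
  moves: [0,0.001,0.015,0,0.05,0,0.001,0.03,0,0.05,0,0.001,0.045,0,0.05,0,0.001,0.053,0,0.05,0,0.001,0.053,0,0.05]

```text
clock: 13.55
position: [0.5428, -0.0442, 0.1115]
ee_rot: [-0.0, 0.999, -0.039, -0.001]
contact_force: [-0.6, -0.7, 0.1]
width: 0.0405
```

Call:
step_arm:
  moves: [0,0,0,0,0.05,0,0,0,0,0.2,0,0,0,0,0.3,0,0,0,0,0.5,0,0,0,0,0.5]
  force: 35

```text
clock: 14.05
position: [0.5436, -0.0444, 0.1127]
ee_rot: [0.0, 0.999, -0.039, 0.0]
contact_force: [-1.0, -0.6, 2.7]
width: 0.0332
```

Call:
step_arm:
  moves: [-0.005,0,-0.01,0,0.5,-0.011,0,-0.022,0,0.5,-0.017,0,-0.034,0,0.5,-0.024,0,-0.048,0,0.5,-0.03,0,-0.06,0,0.5]

```text
clock: 14.55
position: [0.5281, -0.0431, 0.1432]
ee_rot: [0.0, 0.999, -0.039, 0.0]
contact_force: [-0.2, -1.6, 0.8]
width: 0.033
```

Call:
step_arm:
  moves: [0,0,-0.03,0,0.5,0,0,-0.06,0,0.5,0,0,-0.09,0,0.5,0,0,-0.1,0,0.5,0,0,-0.1,0,0.5]

```text
clock: 15.05
position: [0.5287, -0.0432, 0.1932]
ee_rot: [0.0, 0.999, -0.039, 0.001]
contact_force: [-0.2, 0.5, 0.1]
width: 0.0332
```

Call:
step_arm:
  moves: [0,0.04,0,0,0.5,0,0.1,0,0,0.5,0,0.17,0,0,0.5,0,0.223,0,0,0.5,0,0.223,0,0,0.5]

```text
clock: 15.55
position: [0.5191, -0.1572, 0.1913]
ee_rot: [0.001, 0.999, -0.041, -0.001]
contact_force: [-0.4, -0.5, 0.0]
width: 0.0334
```

Call:
step_arm:
  moves: [0,0,0.02,0,0.5,0,0,0.05,0,0.5,0,0,0.08,0,0.5,0,0,0.1,0,0.5,0,0,0.1,0,0.5]

```text
clock: 16.05
position: [0.5182, -0.1527, 0.1402]
ee_rot: [-0.001, 0.999, -0.039, -0.002]
contact_force: [0.7, -0.0, -0.2]
width: 0.0332
```

Call:
step_arm:
  moves: [0,0,0,0,0.5,0,0,0,0,0.5]

```text
clock: 16.25
position: [0.5202, -0.1542, 0.1429]
ee_rot: [0.0, 0.999, -0.039, 0.001]
contact_force: [0.1, 0.2, -0.7]
width: 0.0329
```

```bash
python3 - <<'E'
from rig import manip,get_image
from h import *
s=manip.get_state();print(s['clock'],s['position'],s['ee_rot'],s['width'],s['contact_force'])
f=get_image("wrist")['frame'];cv2.imwrite("pics/w8.png",f)
o=cv2.imread("pics/w6.png")
o=cv2.resize(o,(512,330),interpolation=cv2.INTER_AREA)
# colours along rows: mouth row of the slot & tile row
for r in (170,173,176,179,240,275): print(r,[tuple(int(c) for c in f[r,u]) for u in range(205,305,5)])
for n,i in(("w6",o),("w8",f)):
    h=cv2.cvtColor(i[:290],cv2.COLOR_BGR2HSV).astype(int)
    if n=="w8":
        m=((h[...,0]<10)|(h[...,0]>172))&(h[...,1]>90)
        for r in range(185,290,10): 
            u=np.where(m[r,190:320])[0]+190; print(r,u.min() if len(u) else None,u.max() if len(u) else None,len(u))
E
```

```text
16.25 [ 0.52016069 -0.15418474  0.14289578] [ 2.03930038e-04  9.99237507e-01 -3.90378358e-02  6.40010727e-04] 0.03286726086861384 [ 0.14218501  0.19824109 -0.72726815]
170 [(118, 168, 203), (118, 168, 203), (88, 123, 149), (80, 114, 135), (73, 103, 124), (92, 131, 158), (98, 139, 168), (98, 139, 168), (97, 138, 167), (98, 139, 167), (97, 138, 167), (97, 138, 167), (98, 139, 168), (97, 138, 167), (97, 138, 167), (96, 137, 165), (79, 112, 135), (91, 128, 155), (119, 170, 204), (120, 169, 204)]
173 [(123, 173, 209), (122, 173, 209), (100, 142, 171), (96, 137, 165), (71, 100, 120), (98, 139, 168), (98, 139, 168), (97, 138, 167), (97, 139, 168), (98, 139, 168), (97, 138, 168), (98, 139, 169), (97, 139, 169), (98, 140, 169), (97, 140, 169), (98, 140, 169), (85, 121, 146), (95, 135, 163), (122, 173, 208), (122, 173, 208)]
176 [(123, 174, 209), (122, 173, 209), (108, 154, 185), (110, 158, 190), (98, 139, 167), (98, 139, 167), (98, 139, 168), (98, 138, 168), (97, 138, 168), (97, 138, 168), (98, 139, 169), (97, 139, 168), (98, 140, 169), (97, 139, 168), (98, 140, 170), (98, 140, 170), (89, 128
[... 427 characters left out ...]
, 57, 61), (59, 68, 87), (57, 66, 87), (54, 65, 86), (53, 64, 86), (53, 63, 86), (50, 61, 84), (49, 59, 83), (47, 58, 82), (49, 59, 83), (47, 58, 81), (48, 59, 82), (53, 66, 90), (55, 67, 92), (54, 67, 92), (40, 42, 47), (77, 78, 80), (79, 80, 81)]
275 [(58, 61, 61), (52, 53, 55), (51, 52, 53), (58, 66, 86), (57, 65, 86), (56, 65, 85), (56, 65, 86), (56, 64, 84), (55, 64, 85), (57, 65, 86), (56, 65, 86), (57, 64, 85), (56, 64, 85), (56, 64, 85), (52, 61, 83), (59, 70, 95), (57, 69, 93), (57, 68, 92), (41, 42, 44), (41, 41, 43)]
185 None None 0
195 None None 0
205 None None 0
215 233 272 4
225 221 273 22
235 232 284 25
245 232 288 32
255 226 288 41
265 224 289 31
275 272 290 12
285 221 288 51
```

```bash
python3 - <<'E'
import cv2,numpy as np
a=cv2.resize(cv2.imread("pics/w6.png"),(512,330),interpolation=cv2.INTER_AREA);b=cv2.imread("pics/w8.png")
for i in(a,b):
    for r in(170,174,177):
        g=i[r-1:r+2].mean(axis=(0,2)); print(r,g[204:224].astype(int),g[280:300].astype(int))
    h=cv2.cvtColor(i,cv2.COLOR_BGR2GRAY).astype(int);print(h[240,208:226],h[240,280:296], h[180:205,250])
E
```

```text
170 [173 173 172 173 172 172 172 173 172 151 125 118 114 118 121 109  87  81
  95 100] [124 124 124 124 106  93 118 134 131 125 118 115 134 159 165 163 163 163
 163 163]
174 [173 173 173 173 173 173 173 173 174 171 146 136 140 142 143 138 100  84
  92  94] [120 118 117 117 107  95 137 153 148 142 135 132 154 165 166 165 165 165
 165 164]
177 [176 176 176 176 176 176 176 176 177 176 162 151 149 150 150 147 116 104
 108 103] [120 118 117 120 117 110 148 158 154 151 147 149 165 170 170 170 170 169
 170 170]
[92 92 91 92 92 81 63 56 55 54 52 64 92 97 79 71 71 70] [74 74 75 75 74 75 74 74 63 48 44 45 44 45 59 78] [127 109 106 108 108 108 108 108 107 102  91  93  95  95  93  92  93  94
  95  95  96  97  97  97  98]
170 [164 163 163 163 163 163 163 164 164 165 148 121 117 118 118 119 108  86
  84  97] [131 129 127 127 128 107  94 118 134 133 126 121 116 134 161 164 164 164
 164 164]
174 [169 169 169 169 168 169 168 169 169 170 170 140 132 126 134 138 140  99
  88  97] [135 135 135 131 129 118  95 147 151 144 137 134 129 157 167 167 167 167
 167 167]
177 [168 169 168 168 168 168 168 168 168 168 169 155 145 146 150 153 158 116
 103 106] [136 136 136 136 137 129 111 161 165 158 151 145 145 164 167 166 166 166
 166 166]
[93 94 93 93 94 86 66 58 58 58 56 68 73 73 72 71 71 71] [73 73 74 74 75 73 73 73 59 44 43 45 44 42 59 78] [138 161 195 195 151 118 114 116 116 116  93  92  95  94  93  94  94  94
  95  95  95  95  93  93  95]
```

Slot 5's mouth lies within 1 px (about 0.5 mm) of where slot 2's was just before the last good insertion. I'll insert the same way.

Call:
step_arm:
  moves: [0.005,0.001,0.01,0,0.5,0.01,0.001,0.02,0,0.5,0.015,0.001,0.03,0,0.5,0.02,0.001,0.04,0,0.5,0.024,0.001,0.048,0,0.5]

```text
clock: 16.8
position: [0.5317, -0.1557, 0.1176]
ee_rot: [-0.0, 0.999, -0.039, -0.0]
contact_force: [0.2, -1.6, 0.4]
width: 0.0331
```

Call:
step_arm:
  moves: [0.002,0,0.004,0,0.5,0.004,0,0.009,0,0.5,0.004,0,0.009,0,0.5]

```text
clock: 17.1
position: [0.5341, -0.156, 0.1137]
ee_rot: [0.0, 0.999, -0.039, 0.001]
contact_force: [0.7, 0.1, 0.3]
width: 0.033
```

Call:
step_arm:
  moves: [0,0,0,0,0.2,0,0,0,0,0.1,0,0,0,0,0.05,0,0,0,0,0.05,0,0,0,0,0.05]

```text
clock: 17.6
position: [0.5334, -0.1559, 0.1139]
ee_rot: [0.0, 0.999, -0.039, 0.0]
contact_force: [-0.4, 0.1, -0.4]
width: 0.0405
```

Call:
step_arm:
  moves: [0,0,-0.02,0,0.05,0,0,-0.06,0,0.05,0,0,-0.1,0,0.05,0,0,-0.14,0,0.05,0,0,-0.16,0,0.05]

```text
clock: 18.1
position: [0.5345, -0.1563, 0.1964]
ee_rot: [0.001, 0.999, -0.039, 0.002]
contact_force: [-0.8, -0.4, -0.5]
width: 0.0408
```

Call:
step_arm:
  moves: [0,-0.06,0,0,0.05,0,-0.12,0,0,0.05,0,-0.18,0,0,0.05,0,-0.223,0,0,0.05,0,-0.223,0,0,0.05]

```text
clock: 18.6
position: [0.542, -0.0422, 0.1939]
ee_rot: [-0.001, 0.999, -0.038, -0.0]
contact_force: [1.5, -0.7, -0.9]
width: 0.0407
```

Call:
step_arm:
  moves: [0,0,0,0,0.05,0,0,0,0,0.05,0,0,0,0,0.05]

```text
clock: 18.9
position: [0.5423, -0.0457, 0.1938]
ee_rot: [0.0, 0.999, -0.04, 0.0]
contact_force: [-0.5, -0.4, 0.1]
width: 0.0401
```

```bash
python3 - <<'E'
from rig import manip,get_image
from h import *
s=manip.get_state();print(s['clock'],s['position'],s['ee_rot'],s['width'],s['contact_force'])
f=get_image("wrist")['frame'];cv2.imwrite("pics/w9.png",f)
g=get_image("side")['frame'];cv2.imwrite("pics/s9.png",g)
rk=(.5627,-.0456,-.0749)
for sl in range(1,6):
    P=corner(sl,0); u,v=proj(rack([P],*rk)+[0,0,-.004],s['position'],s['ee_rot'])[0]
    u0=int(round(u));print(sl,round(u),round(v))
    print('  face',f[int(v)-22,u0].tolist(),' column:',[f[r,u0].astype(int).tolist() for r in range(int(v)-8,int(v)+8,2)])
    print('  sides', [f[int(v)-6,u0+d].astype(int).sum() for d in range(-36,38,4)])
E
```

```text
18.9 [ 0.54228924 -0.04572047  0.19380857] [ 1.94035410e-04  9.99206269e-01 -3.98345665e-02  2.67585528e-05] 0.04014317983869449 [-0.51151002 -0.43350271  0.11880969]
1 87 211
  face [170, 181, 182]  column: [[168, 179, 181], [168, 179, 181], [168, 179, 181], [162, 172, 174], [225, 233, 231], [89, 111, 172], [78, 97, 151], [161, 172, 189]]
  sides [np.int64(613), np.int64(597), np.int64(597), np.int64(523), np.int64(527), np.int64(527), np.int64(525), np.int64(526), np.int64(526), np.int64(528), np.int64(527), np.int64(527), np.int64(527), np.int64(527), np.int64(528), np.int64(322), np.int64(213), np.int64(554), np.int64(557)]
2 168 211
  face [105, 101, 89]  column: [[110, 105, 91], [110, 105, 93], [109, 105, 92], [111, 106, 91], [122, 120, 108], [97, 124, 178], [87, 110, 156], [174, 182, 187]]
  sides [np.int64(549), np.int64(555), np.int64(563), np.int64(507), np.int64(309), np.int64(307), np.int64(308), np.int64(313), np.int64(308), np.int64(308), np.int64(311), np.int64(310), np.int64(309), np.int64(312), np.int64(331), np.int64(303), np.int64(583), np.int64(622), np.int64(629)
[... 675 characters left out ...]
64(449), np.int64(207), np.int64(213), np.int64(208), np.int64(206), np.int64(202), np.int64(199), np.int64(193), np.int64(188), np.int64(184), np.int64(183), np.int64(176), np.int64(175), np.int64(189), np.int64(433), np.int64(437), np.int64(436)]
5 415 209
  face [59, 77, 121]  column: [[36, 49, 74], [39, 51, 80], [38, 51, 80], [40, 52, 81], [43, 58, 90], [55, 75, 115], [50, 68, 105], [114, 121, 129]]
  sides [np.int64(437), np.int64(438), np.int64(128), np.int64(191), np.int64(167), np.int64(174), np.int64(167), np.int64(169), np.int64(168), np.int64(170), np.int64(168), np.int64(170), np.int64(168), np.int64(202), np.int64(199), np.int64(441), np.int64(439), np.int64(438), np.int64(433)]
```

All four top rims lie at the same image rows relative to the rack model. Brown is in slot 5, blue in slot 2, slot 3 is empty, and the robot is clear of everything.

```bash
python3 -c "
from rig import job
print(job.sign_off())"
```

```text
the job is handed in; nothing more can be done
None
```

The blue and red-brown tiles are swapped and the job is handed in. Blue now stands in slot 2, red-brown in slot 5, and slot 3 is empty again. I parked brown in slot 3, moved blue from 5 to 2, then took brown on to 5. Each tile was gripped by its side edges, drawn out and put in along the slot's slant, and let go about 1.5 mm above its seat. The arm's time was about 19 s of the 70 s allowed.

**Last checks:**
- **Seating:** the top rims of all four tiles lay at the same rows relative to the rack model, to within about 2 px. The glaze colours seen from the pupils' side were right, and white and green stood in their own slots.
- **Forces:** readings at the end of each move never passed about 3 N, and the gripper finished clear of everything.
- **Not seen directly:** I had used all 12 picture views before the last insertion. Brown in slot 5 was therefore checked only by image code and the force and width readings.
- **Disagreement:** my first fit of the rack from one wrist picture was about 4 mm off along the rail compared with the second. Fitted heights came out 5–9 mm low, so I relied on closer views instead.

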